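# Wedge the whetstone into its bench holder

### The arm

A 7-joint arm with a two-finger parallel gripper is mounted at the origin on the work surface. World frame = base frame: x ahead of the robot, y to its left, z up, the work surface at z = 0. Lengths are in m, angles in rad, forces in N, time in s.
With the tool pointing down it reaches from about 0.425 to 0.875 m from the base axis. Payload 8.4 kg.
Tool frame: the origin (TCP) lies at the very end of the fingers, on their centre line; the grasp point (between the pads) lies 19 mm behind it; z points along the fingers, x is the direction in which the jaws open and shut, and the axes are right-handed (so a half turn about z gives the same grasp; the last joint's range is limited). The gripper opens to 85 mm and grips with 20 to 120 N. Pads are 22 mm wide; open, the fingers measure 114 mm over their backs; the gripper's body (76 mm by 85 mm) begins 54 mm behind the grasp point. The pads swing forward as they close: fully open they stand 13 mm farther back than shut.
Start: joints at [-1.212, 0.333, 0.04, 1.465, -0.013, 1.343, -0.059], TCP at [0.287, 0.583, 0.231] pointing down, gripper open.
Joint ranges: [-2.58, 2.58], [-0.38, 2.09], [-1.3, 1.39], [0.25, 2.4], [-1.5, 4.64], [0.08, 2.09], [-2.65, 2.65]. Speed limits (rad/s): [2.22, 2.22, 2.79, 2.79, 3.14, 3.14, 3.14].

### API

Orientations are given as a unit quaternion [x, y, z, w].
In Python, from station import robot gives the robot as it stands.
- The arm moves only by the tool move_arm, never from a script. Its argument "series" is a list of rows, each a list of 3 entries, a list of its own where there are three numbers: the shift along the tool's x, y, z in mm, then the turn about the tool's z in rad, then the opening in per cent of the stroke, from 0 (shut) to 100 (fully open). In form: [[[x, y, z], yaw, hand], ...]. A call has 1 to 10 rows; each row shifts and turns the commanded pose from where the row before left it, along the tool's axes as they then stand; what a row does not reach is not made up. A row lasts 1/10 s, in which the tool goes at most 50 mm and 8.59 degrees, less where a joint would pass 70% of its speed; a pose out of reach is approached as far as the arm can. A call with a gripper value outside its range is refused whole. The fingers move at their own pace and stop on an object; "grip_force" is the grip in N (left out, the last holds). Time passes only in rows, so rows that do not move let the fingers close. It gives the time, the measured TCP pose, the force and the opening at its end, in the units of the state.
- robot.state(): the state, without advancing time (a new reading comes with each control period).
- robot.capture(name): name is "scene" or "top" or "wrist"; returns (picture, depth): 384x512x3 uint8, blue, green, red; 384x512 float32, m along the optical axis (not along the pixel's ray), 0 where there is no reading.
- robot.camera_info(name): a dict with "mtx" (3x3 intrinsics, pixels), "rvec" (rotation vector, rad) and "tvec" (3), from world to camera coordinates, as OpenCV has them. Camera axes: x right, y down, z forward; pixel columns grow to the right and rows downward; lengths in m; the calibration is good to about 2 mm. A picture is of the moment at which its call begins: read the wrist's pose just before it. camera_info takes no time and is no camera call; for the wrist camera it gives the pose at the moment of the call.
- robot.hand_in(): hands the job in, once; it reports no verdict.
The state is a dict: "time": time; "q": joint angles; "qvel": joint speeds; "joint_torque": joint torques, N m; "tool_pos": TCP position; "tool_rot": TCP orientation; "force": force on the tool from outside, world axes, zero at the start; "torque": the same for the moment, N m; "finger_gap": opening from 0.0 (shut) to 1.0 (fully open).
Only numpy, scipy, OpenCV 4.12 (cv2) and the standard library are available. Lean on these libraries where they do the work, as an engineer would, in place of code of your own. Each camera call takes 0.05 s, during which the arm holds its last target. There are 200 camera calls.

### The job

Mount the whetstone for sharpening: set its dovetailed bamboo sole down at the open mouth of the steel way on the bamboo holder, narrow end first, and slide it along the tapered way until it wedges tight. Push it home firmly (a steady 15 N or so) but do not ram it, leave it wedged there with nothing touching it, and leave everything else on the bench where it is.

Things in the scene. Friction and masses are not known exactly. Their poses are not given: they have to be found in the camera images.
- sled: Whetstone on a dovetailed bamboo sole, loose, about 0.35 kg. Origin: centre of the sole's underside; z up; +x = narrow end, enters first. Stone: block 96 (x) x 40 (y) x 30 high, centred, z=12 to 42; grip it across the 40. Sole 100 long, 12 thick; underside edges: left (+y) straight at y=+30; right tapers 5 degrees from y=-36.4 (rear) to -27.6 (front). Side faces lean in 20 degrees to the top.
- sled_rear (a point): Centre of the stone's rear end face, 48 mm behind (-x) the sled's origin and 27 mm above its underside; a flat upright face 40 wide, 30 high, good to push on along the sled's +x. Axes as the sled's.
- holder: Whetstone holder, fast on the bench. Origin: on the bench under the middle of the steel way; +x = push-in direction. Bamboo base x -147 to +87, y +-58, flat top (ledge) z=22. On it two steel bars 11 high, inner faces undercut 20 degrees, form the way, x=-75 (wide mouth) to +75 (narrow, open end). Left bar straight along x; right bar a set jaw at 5 degrees, closing towards +x.
- way_mouth (a point): Centre of the way's mouth on the ledge, 75 mm before (-x) the holder's origin, 22 mm above the bench; axes as the holder's. Before it the ledge is a bare apron 72 mm long: set the sled down there (its origin then at z=22 mm) and slide it in. With the sled's front end at the mouth there is about 9 mm of side play, +-2, all towards the right jaw when the sled's y is 0.
- way_mid (a point): Point on the ledge in the middle of the way, above the holder's origin. The sled, in line with the holder and at y=0 (against the left bar), comes tight with its origin somewhere from 23 mm before to 23 mm past this point: the right jaw is set up to 2 mm in or out at each start and this is not reported, so feel for it. Gripped or off the left bar it can bind early on the jaw: let go and push from behind.
- cheek: The fixed straight left (+y) steel bar, 150 long (x), 11 high, part of the holder. Origin on the ledge, 22 mm above the holder's origin, same axes. Lower edge of its undercut face at y=+30, upper edge y=+26, back y=+49. A steady push of 10 to 20 N along +x wedges the sled between the bars; it stays wedged when let go. Pushing over about 28 N spoils the bars.
- turntable: Bamboo turntable, a low disc 260 across, 26 high; origin at the centre of its underside. Bystander, does not turn.
- jar: Small glass jar with twist cap, 56 across, 85 high; stands on the turntable. Bystander; origin under its centre.
- sandwich_box: Yellow plastic sandwich box, 110 x 110 x 50 high, on the turntable. Bystander; origin under its centre.
- mini_container: Stainless steel mini container, open cup 48 across, 32 high, on the turntable. Bystander; origin under its centre.
- egg_ring: Red silicone egg ring, 88 across, 14 high, lying on the bench. Bystander; origin at its centre underneath.
- spoon: Steel spoon lying on the bench. Bystander.
- mug: White mug, 80 across, 90 high, upright on the bench. Bystander; origin under its centre.
- bowl: Blue bowl, 110 across, 45 high, on the bench. Bystander; origin under its centre.
Things that resemble listed ones, but are neither listed nor needed, are in the scene too. Leave any black look-alike of the sled alone.

How it is judged:
By the outcome, as a careful person would: the job done as asked, in the order asked, and still so for the second after the job is handed in, with the robot touching nothing.
It also fails if it takes over 61 s, if anything falls off the work surface, if the arm or the gripper's body presses on something with over 40 N, if the wrist force passes 120 N, or if a joint passes its speed limit or range.

## Working session

There is one attempt and no reset: what is moved stays moved. The work goes in short steps, Python scripts to look and compute and a tool call to move; the robot and the scene stay as the last step left them, time stands still between calls to the robot, and variables do not carry over. Pictures are saved under pics/ and viewed, on a budget of 10 in all, crops included, one or two more only if the job needs it, and the job is handed in when it is done.

Besides the shell and the picture viewer there is one more tool, called after "Request:" as name([rows], argument=value, ...), one row to a line, values as JSON. move_arm: Moves the arm, as the interface text tells. Its arguments: {"type":"object","properties":{"series":{"type":"array"},"grip_force":{"type":"number"}},"required":["series"]}

```bash
ls; mkdir -p pics; cat > h.py <<'E'
import numpy as np, cv2
from station import robot
from scipy.spatial.transform import Rotation as R
def cap(n):
    i=robot.camera_info(n); p,d=robot.capture(n)
    np.savez(f'{n}.npz',p=p,d=d,m=i['mtx'],r=i['rvec'],t=i['tvec']); return p
def load(n): return np.load(f'{n}.npz')
def cloud(n):
    f=load(n); d=f['d']; M=np.array(f['m']); Rm=cv2.Rodrigues(np.array(f['r'],float))[0]
    v,u=np.mgrid[:384,:512]; ray=np.stack([u,v,np.ones_like(u)],-1)@np.linalg.inv(M).T
    return (ray*d[...,None]-np.array(f['t']).ravel())@Rm
def planepx(n,u,v,z):
    f=load(n); Rm=cv2.Rodrigues(np.array(f['r'],float))[0]
    c=-Rm.T@np.array(f['t']).ravel(); r=Rm.T@np.linalg.inv(f['m'])@[u,v,1]
    return c+r*(z-c[2])/r[2]
def proj(n,P):
    f=load(n); return cv2.projectPoints(np.array(P,float).reshape(-1,3),f['r'],f['t'],f['m'],None)[0].reshape(-1,2)
E
python3 - <<'E'
from h import *
print(robot.state())
a=cap('top'); b=cap('scene')
cv2.imwrite('pics/top.png',cv2.resize(a,(800,600),interpolation=cv2.INTER_CUBIC)); cv2.imwrite('pics/scene.png',cv2.resize(b,(800,600)))
E
```

```text
pics
{'time': 0.0, 'q': array([-1.21218297,  0.33391928,  0.03985242,  1.46626545, -0.01340826,
        1.34328451, -0.05846747]), 'qvel': array([ 7.61813675e-05, -2.88014724e-03,  1.60705440e-03, -8.17769665e-04,
        9.45059457e-04, -3.70807145e-04,  7.34688740e-04]), 'joint_torque': array([ 4.22451685e-04, -6.58562422e+01,  1.36577189e+00, -4.05557942e+01,
        1.67450536e-02,  1.27872892e-02,  1.41947680e-05]), 'tool_pos': array([0.28710446, 0.58265572, 0.23041839]), 'tool_rot': array([ 8.49104386e-01,  5.28224472e-01, -6.57660442e-04,  4.64938068e-04]), 'force': array([ 0.52190648, -0.124925  , -0.20696283]), 'torque': array([-0.05041086,  0.00704766, -0.0102434 ]), 'finger_gap': 1.0045752655106124}
```

View pics/top.png

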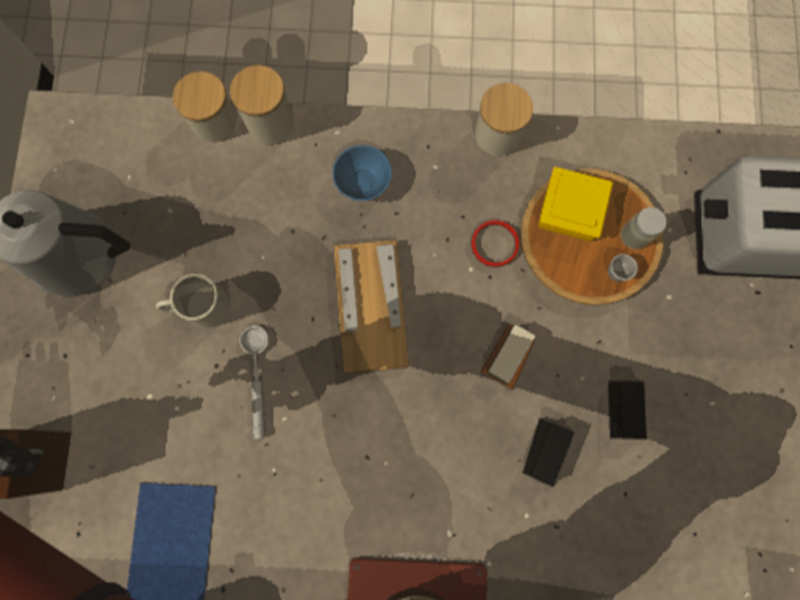

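View pics/scene.png

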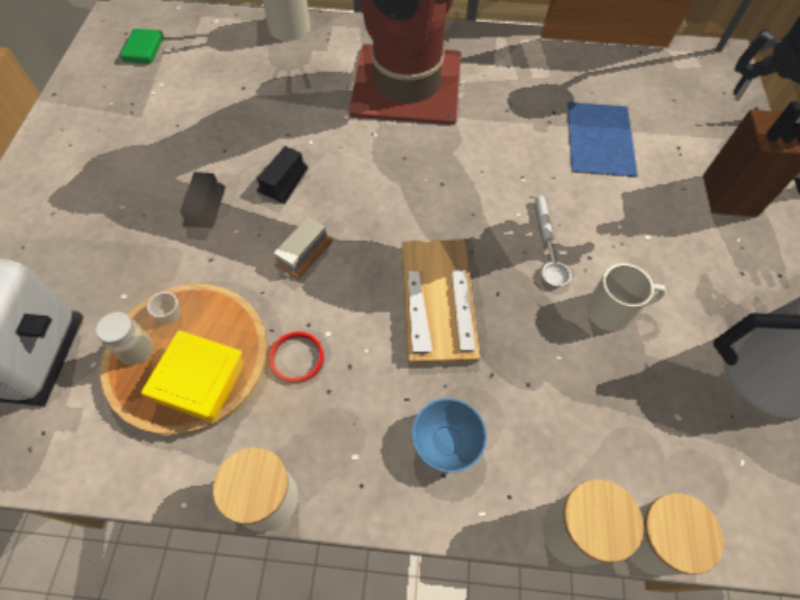

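The top view shows the bamboo-soled stone at (510,355). Two black look-alikes are at (548,452) and (627,410), and the holder is at (371,305) with its apron towards the robot. The brown-soled one with the grey stone fits the description. I'll measure it and check it in a crop.

```bash
python3 - <<'E'
from h import *
P=cloud('top')
def rect(mask,name):
    q=P[mask]; r=cv2.minAreaRect((q[:,:2]*1000).astype(np.float32)); print(name,mask.sum(),np.round(r[0],1),np.round(r[1],1),round(r[2],1),'z',np.median(q[:,2]).round(4)); print(cv2.boxPoints(r).round(1).tolist())
v,u=np.mgrid[:384,:512]
def box(a,b,c,d): return (u>a)&(u<b)&(v>c)&(v<d)
z=P[...,2]
S=box(305,347,200,252)
rect(S&(z>.037)&(z<.05),'stone top'); rect(S&(z>.006)&(z<.05),'sled all')
H=box(208,266,148,242)
rect(H&(z>.015)&(z<.045),'holder'); rect(H&(z>.029)&(z<.04),'bars')
rect(H&(z>.029)&(z<.04)&(u<232),'left bar'); rect(H&(z>.029)&(z<.04)&(u>235),'right bar')
a=load('top')['p'][195:255,300:350]; b=load('scene')['p'][135:180,170:218]
cv2.imwrite('pics/c1.png',np.hstack([cv2.resize(a,(400,480),interpolation=cv2.INTER_CUBIC),cv2.resize(b,(400,480),interpolation=cv2.INTER_CUBIC)]))
E
```

```text
stone top 503 [ 468.6 -146.2] [39.9 96.7] 62.0 z 0.0414
[[416.5, -141.10000610351562], [501.8999938964844, -186.60000610351562], [520.5999755859375, -151.3000030517578], [435.29998779296875, -105.9000015258789]]
sled all 760 [ 466.5 -146.7] [ 78.4 104.4] 51.5 z 0.04
[[401.20001220703125, -144.89999389648438], [483.0, -209.8000030517578], [531.7000122070312, -148.5], [449.8999938964844, -83.5]]
holder 3363 [546.6 105.8] [235.5 115.9] 8.1 z 0.0223
[[421.8999938964844, 146.6999969482422], [438.1000061035156, 31.899999618530273], [671.2999877929688, 64.80000305175781], [655.0, 179.60000610351562]]
bars 830 [576.7 109.3] [150.8  98.9] 8.0 z 0.0327
[[495.1000061035156, 147.89999389648438], [508.8999938964844, 49.900001525878906], [658.2000122070312, 70.80000305175781], [644.5, 168.8000030517578]]
left bar 409 [571.6 147. ] [150.4  22.8] 8.0 z 0.0327
[[495.5, 147.89999389648438], [498.70001220703125, 125.19999694824219], [647.5999755859375, 146.1999969482422], [644.4000244140625, 168.89999389648438]]
right bar 421 [580.6  78.5] [150.1  36.7] 8.0 z 0.0327
[[503.79998779296875, 86.19999694824219], [508.8999938964844, 49.900001525878906], [657.5, 70.69999694824219], [652.4000244140625, 107.0]]
```

View pics/c1.png

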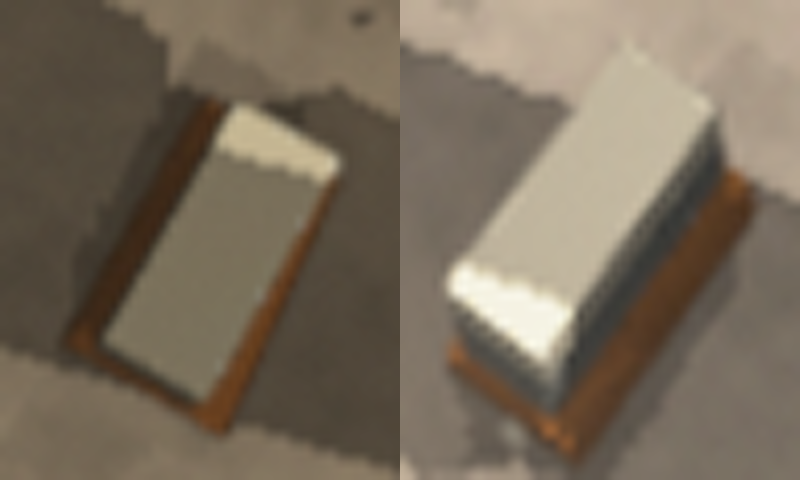

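The crop shows the uniform sole margin on the left and the right margin narrowing towards the upper right (far end). So the narrow end points along yaw ≈ -28°. The holder is at (576.5, 110) mm with yaw 8°, and the base and left bar agree on that. Next I'll move above the sled and look from close by.

```bash
cat >> h.py <<'E'
def head(s=None):
    s=s or robot.state(); X=R.from_quat(s['tool_rot']).as_matrix(); return np.degrees(np.arctan2(X[1,0],X[0,0])),X,s
def plan(*targets):
    h,X,s=head(); p=np.array(s['tool_pos'])*1000; a=np.radians(h)
    for x,y,z,hd in targets:
        d=np.array([x,y,z])-p; t=[d[0]*np.cos(a)+d[1]*np.sin(a), d[0]*np.sin(a)-d[1]*np.cos(a), -d[2]]
        print('shift',np.round(t,1),'then turn',round(float(a-np.radians(hd)),3)); p=np.array([x,y,z]); a=np.radians(hd)
E
python3 - <<'E'
from h import *
print(head()[0]); plan((475,80,230,62),(460,-150,180,62))
E
```

```text
63.76798493517526
shift [-367.9  390.7    0.5] then turn 0.031
shift [-210.1   94.7   50. ] then turn 0.0
```

Request:
move_arm([
  [[-30.7, 32.6, 0], 0, 100],
  [[-30.7, 32.6, 0], 0, 100],
  [[-30.7, 32.6, 0], 0, 100],
  [[-30.7, 32.6, 0], 0, 100],
  [[-30.7, 32.6, 0], 0, 100],
  [[-30.7, 32.6, 0], 0, 100],
  [[-30.7, 32.6, 0], 0, 100],
  [[-30.7, 32.6, 0], 0, 100],
  [[-30.7, 32.6, 0], 0, 100],
  [[-30.7, 32.6, 0], 0, 100],
])

```text
time: 1.1
tool_pos: [0.4442, 0.1617, 0.2312]
tool_rot: [0.849, 0.528, -0.0, -0.0]
force: [0.3, 0.1, -0.8]
finger_gap: 1.0
```

Request:
move_arm([
  [[-30.7, 32.6, 0], 0, 100],
  [[-30.7, 32.6, 0], 0.031, 100],
  [[-35, 15.8, 8.3], 0, 100],
  [[-35, 15.8, 8.3], 0, 100],
  [[-35, 15.8, 8.3], 0, 100],
  [[-35, 15.8, 8.3], 0, 100],
  [[-35, 15.8, 8.3], 0, 100],
  [[-35, 15.8, 8.3], 0, 100],
  [[0, 0, 0], 0, 100],
  [[0, 0, 0], 0, 100],
])

```text
time: 2.1
tool_pos: [0.46, -0.1509, 0.1812]
tool_rot: [0.858, 0.514, -0.0, -0.0]
force: [0.6, -0.0, 0.0]
finger_gap: 1.001
```

```bash
python3 - <<'E'
from h import *
h,X,s=head(); print(h,X.round(3)[2],s['tool_pos'],s['time'],s['force'])
a=cap('wrist'); cv2.imwrite('pics/w1.png',cv2.resize(a,(800,600)))
P=cloud('wrist')
z=P[...,2]; d=np.hypot(P[...,0]-.4686,P[...,1]+.146)
def rect(m,n):
    q=P[m]; r=cv2.minAreaRect((q[:,:2]*1000).astype(np.float32)); print(n,m.sum(),np.round(r[0],1),np.round(r[1],1),round(r[2],1),np.median(q[:,2]).round(4))
rect((z>.036)&(z<.05)&(d<.07),'stone'); 
c,sn=np.cos(np.radians(-28)),np.sin(np.radians(-28))
m=(z>.007)&(z<.015)&(d<.08); q=P[m][:,:2]*1000-[468.6,-146.2]; X=q[:,0]*c+q[:,1]*sn; Y=-q[:,0]*sn+q[:,1]*c
for lo in range(-50,50,20):
    k=(X>lo)&(X<lo+20)
    if k.any(): print(lo,k.sum(),Y[k].min().round(1),Y[k].max().round(1))
print(X.min(),X.max())
E
```

```text
61.8696067483706 [-0.    -0.001 -1.   ] [ 0.45997079 -0.15085659  0.18121001] 2.1 [ 0.5659052  -0.02736131  0.01786749]
stone 3846 [ 470.5 -147.9] [40.  95.9] 62.1 0.0421
-50 386 -34.5 26.7
-30 249 -32.8 26.0
-10 209 -31.1 26.7
10 159 -28.2 27.0
30 128 -27.5 26.7
-47.514859607849026 52.6333854714346
```

View pics/w1.png

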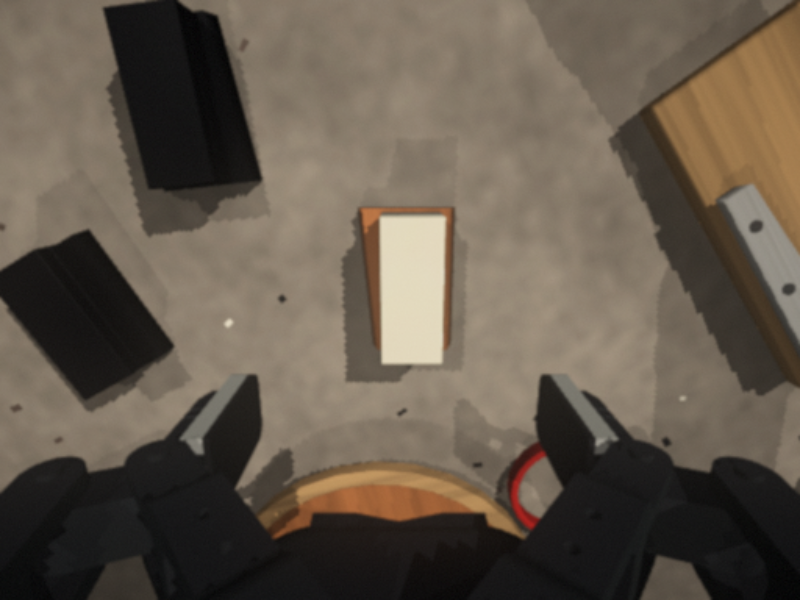

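The taper is confirmed: the sole margin is wide at the rear (image top) on the right side and closes towards the front, with the left side straight. The sled is at (470, -147.5) with yaw -28°. I'll descend and grip.

```bash
python3 - <<'E'
from h import *
plan((470,-147.5,15,62),)
E
```

```text
shift [  6.6   7.5 166.3] then turn -0.0
```

Request:
move_arm([
  [[6.6, 7.5, 0], 0, 100],
  [[0, 0, 40], 0, 100],
  [[0, 0, 40], 0, 100],
  [[0, 0, 36], 0, 100],
  [[0, 0, 25], 0, 70],
  [[0, 0, 15], 0, 70],
  [[0, 0, 7], 0, 70],
  [[0, 0, 3], 0, 70],
  [[0, 0, 0], 0, 65],
  [[0, 0, 0], 0, 65],
], grip_force=40)

```text
time: 3.15
tool_pos: [0.471, -0.1478, 0.0163]
tool_rot: [0.857, 0.515, 0.001, 0.0]
force: [-0.5, 0.5, -0.0]
finger_gap: 0.65
```

Request:
move_arm([
  [[0, 0, 0], 0, 40],
  [[0, 0, 0], 0, 40],
  [[0, 0, 0], 0, 35],
  [[0, 0, 0], 0, 35],
  [[0, 0, 0], 0, 35],
])

```text
time: 3.65
tool_pos: [0.471, -0.1478, 0.0165]
tool_rot: [0.857, 0.515, 0.001, 0.0]
force: [-1.7, 1.1, 7.3]
finger_gap: 0.459
```

Request:
move_arm([
  [[0, 0, 0], 0, 30],
  [[0, 0, -5], 0, 30],
  [[0, 0, -20], 0, 30],
  [[0, 0, -40], 0, 30],
  [[0, 0, -40], 0, 30],
  [[0, 0, -30], 0, 30],
  [[0, 0, 0], 0, 30],
])

```text
time: 4.35
tool_pos: [0.4722, -0.1486, 0.1544]
tool_rot: [0.857, 0.515, 0.003, 0.001]
force: [0.3, 0.5, -5.2]
finger_gap: 0.464
```

```bash
python3 - <<'E'
from h import *
h,X,s=head(); print(h,s['tool_pos'],s['force'],s['finger_gap'])
# holder target: origin at holder x=-129,y=-3
a=np.radians(8); O=np.array([576.5,110]); t=O+[-129*np.cos(a)+3*np.sin(a),-129*np.sin(a)-3*np.cos(a)]
print(t); plan((*t,150,98),(*t,60,98))
cap('wrist'); P=cloud('wrist'); z=P[...,2]; f=load('wrist')
p=np.array(s['tool_pos']); c,sn=np.cos(np.radians(h-90)),np.sin(np.radians(h-90))
q=(P-p)*1000; Xs=q[...,0]*c+q[...,1]*sn; Ys=-q[...,0]*sn+q[...,1]*c; Z=q[...,2]
m=(abs(Xs)<62)&(abs(Ys)<45)&(Z<30)&(Z>-30); 
for lo,hi in((-8,-2),(-2,20),(20,29)):
    k=m&(Z>lo)&(Z<hi); print(lo,k.sum(),[np.percentile(w[k],[1,50,99]).round(1) for w in(Xs,Ys,Z)] if k.sum()>5 else '')
cv2.imwrite('pics/w2.png',cv2.resize(f['p'],(800,600)))
E
```

```text
61.96719336513412 [ 0.47217796 -0.14860565  0.15436041] [ 0.31179925  0.53266612 -5.18847474] 0.46415389647021066
[449.17293844  89.07586577]
shift [ 199.  -132.     4.4] then turn -0.629
shift [ 0.  0. 90.] then turn 0.0
-8 1906 [array([-49.9, -42.9,  44.3]), array([-32.4, -24.8,  26.5]), array([-7.8, -4.6, -2.5])]
-2 1145 [array([-48.1, -47.8,  -6. ]), array([-32.9,  -0.6,  32.2]), array([-1.4, 12.5, 19.9])]
20 16162 [array([-47.9, -12.1,  31.1]), array([-24.7,  -0.6,  23.6]), array([21.8, 25.6, 27.4])]
```

View pics/w2.png

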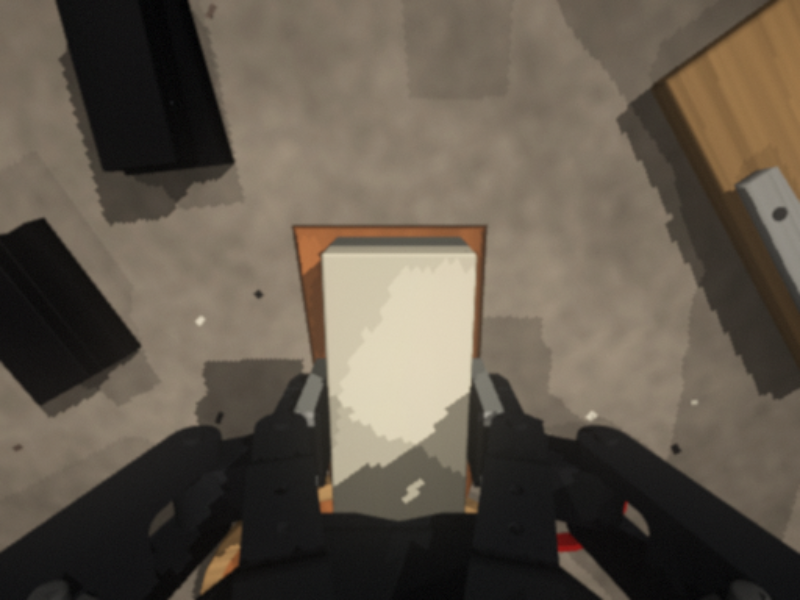

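The sled is held square between the pads: the stone top is 25.6 mm above the TCP and it is centred within 1 mm. Next I'll carry it over the apron.

Request:
move_arm([
  [[33.2, -22, 0.7], 0, 30],
  [[33.2, -22, 0.7], 0, 30],
  [[33.2, -22, 0.7], 0, 30],
  [[33.2, -22, 0.7], 0, 30],
  [[33.2, -22, 0.7], 0, 30],
  [[33.2, -22, 0.7], 0, 30],
])

```text
time: 5.0
tool_pos: [0.4455, 0.0911, 0.1445]
tool_rot: [0.857, 0.515, -0.001, -0.0]
force: [2.3, -0.7, -3.5]
finger_gap: 0.461
```

Request:
move_arm([
  [[0, 0, 0], -0.126, 30],
  [[0, 0, 0], -0.126, 30],
  [[0, 0, 0], -0.126, 30],
  [[0, 0, 0], -0.126, 30],
  [[0, 0, 0], -0.125, 30],
  [[0, 0, 0], 0, 30],
  [[0, 0, 0], 0, 30],
])

```text
time: 5.7
tool_pos: [0.4463, 0.0896, 0.1451]
tool_rot: [0.657, 0.754, -0.001, -0.0]
force: [0.4, -0.2, -4.3]
finger_gap: 0.461
```

```bash
cat > look.py <<'E'
from h import *
import sys
h,X,s=head(); print('head',h,s['tool_pos'],s['force'],s['time'])
for n in('wrist','top'):
    cap(n); P=cloud(n)*1000; a=np.radians(8); q=P-[576.5,110,0]
    x=q[...,0]*np.cos(a)+q[...,1]*np.sin(a); y=-q[...,0]*np.sin(a)+q[...,1]*np.cos(a); z=q[...,2]
    np.savez(f'h_{n}.npz',x=x,y=y,z=z)
    p=np.array(s['tool_pos'])*1000-[576.5,110,0]; xt=p[0]*np.cos(a)+p[1]*np.sin(a); yt=-p[0]*np.sin(a)+p[1]*np.cos(a); zt=p[2]
    print(n,'tcp in holder',round(xt,1),round(yt,1),round(zt,1))
    m=(abs(x-xt)<60)&(abs(y-yt)<19)&(abs(z-zt-25.6)<5)
    if m.sum()>50:
        c=np.linalg.lstsq(np.c_[x[m]-xt,y[m]-yt,np.ones(m.sum())],z[m],rcond=None)[0]; print(' stone top tilt x,y',c.round(4))
    b=(z>30)&(z<36)&(abs(x)<70)&(abs(y)<55)
    if n=='wrist' or 1:
      for nm,k in(('L',b&(y>10)),('R',b&(y<-10))):
        for lo in range(-70,70,35):
            w=k&(x>lo)&(x<lo+35)
            if w.sum()>5: print(nm,lo,w.sum(),np.percentile(y[w],[2,98]).round(1))
cv2.imwrite(sys.argv[1],cv2.resize(load('wrist')['p'],(800,600)))
E
python3 look.py pics/w3.png
```

```text
head 97.81688011332416 [0.44630774 0.08962284 0.14509919] [ 0.37012503 -0.21232648 -4.33492854] 5.7
wrist tcp in holder -131.8 -2.1 145.1
 stone top tilt x,y [-1.400000e-03 -6.000000e-04  1.707382e+02]
L -35 13 [43.4 46.4]
L 0 100 [39.8 47. ]
R -35 44 [-51.  -46.8]
R 0 77 [-51.8 -46.5]
top tcp in holder -131.8 -2.1 145.1
L 35 53 [27.  48.3]
R 35 21 [-49.3 -20.8]
```

Request:
move_arm([
  [[0, 0, 40], 0.003, 30],
  [[0, 0, 35], 0, 30],
  [[0, 0, 18], 0, 30],
  [[0, 0, 6], 0, 30],
  [[0, 0, 2], 0, 30],
  [[0, 0, 0], 0, 30],
  [[0, 0, 0], 0, 30],
])

```text
time: 6.5
tool_pos: [0.448, 0.0902, 0.0464]
tool_rot: [0.657, 0.754, 0.001, 0.0]
force: [0.4, -0.2, -3.3]
finger_gap: 0.46
```

```bash
python3 look.py pics/w4.png
```

```text
head 97.83876483527773 [0.44801893 0.09023871 0.04638158] [ 0.35061421 -0.22042717 -3.3367762 ] 6.5
wrist tcp in holder -130.0 -1.7 46.4
 stone top tilt x,y [2.20000e-03 1.60000e-03 7.20285e+01]
L -70 43 [24.5 28.9]
top tcp in holder -130.0 -1.7 46.4
L 0 68 [26.6 48.5]
L 35 81 [26.7 48.7]
R 0 54 [-48.8 -24.9]
R 35 97 [-49.4 -22.2]
```

View pics/w4.png

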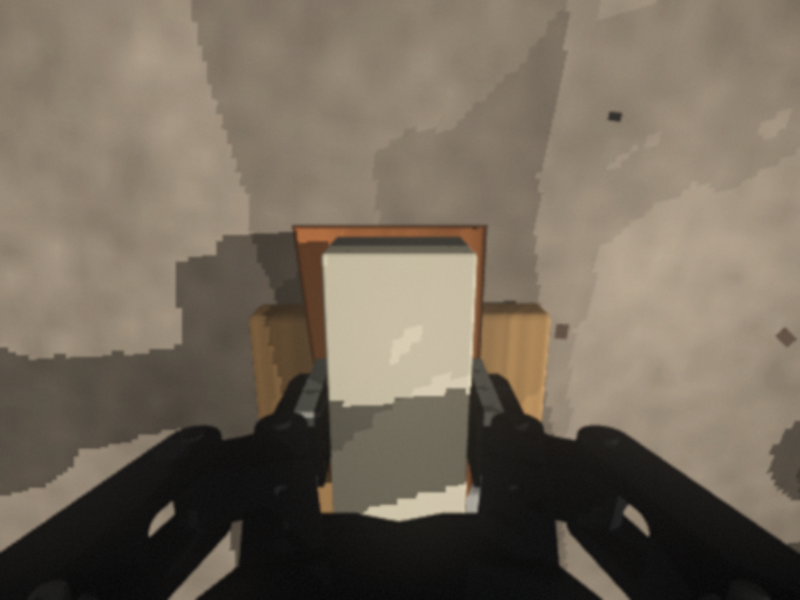

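The wrist view shows the sled straight over the apron, aligned with the holder. I'll lower it until it touches the ledge.

Request:
move_arm([
  [[0, 0, 4], 0, 30],
  [[0, 0, 2], 0, 30],
  [[0, 0, 1], 0, 30],
  [[0, 0, 0.5], 0, 30],
  [[0, 0, 0], 0, 30],
])

```text
time: 7.1
tool_pos: [0.447, 0.0899, 0.0384]
tool_rot: [0.657, 0.754, -0.0, -0.0]
force: [-6.5, -1.1, 11.1]
finger_gap: 0.457
```

Request:
move_arm([
  [[0, 0, -0.5], 0, 30],
  [[0, 3, 0], 0, 30],
  [[0, 4, 0], 0, 30],
  [[0, 4, 0], 0, 30],
  [[0, 4, 0], 0, 30],
  [[0, 0, 0], 0, 30],
])

```text
time: 7.7
tool_pos: [0.4624, 0.0921, 0.0385]
tool_rot: [0.657, 0.754, 0.0, 0.0]
force: [-1.4, -0.3, 2.8]
finger_gap: 0.462
```

Request:
move_arm([
  [[0, 5, 0], 0, 30],
  [[0, 5, 0], 0, 30],
  [[0, 5, 0], 0, 30],
  [[0, 5, 0], 0, 30],
  [[0, 5, 0], 0, 30],
  [[0, 5, 0], 0, 30],
  [[0, 0, 0], 0, 30],
])

```text
time: 8.4
tool_pos: [0.4922, 0.0962, 0.0385]
tool_rot: [0.657, 0.754, 0.0, 0.0]
force: [-1.8, -0.1, 2.4]
finger_gap: 0.46
```

```bash
python3 look.py pics/w5.png
```

```text
head 97.86484856693617 [0.49219039 0.09621674 0.03846345] [-1.77824347 -0.12982676  2.43246057] 8.4
wrist tcp in holder -85.4 -1.9 38.5
 stone top tilt x,y [1.40000e-03 1.00000e-03 6.41132e+01]
L -70 105 [22.2 46.7]
L -35 51 [24.3 27.2]
R -70 27 [-51.9 -29.9]
R -35 30 [-32.6 -30.9]
top tcp in holder -85.4 -1.9 38.5
R 35 6 [-29.9 -24.6]
```

The stone top is at 64.1 mm, so the sled is flat on the ledge with its front 40 mm inside. Now I'll feel for the left bar.

Request:
move_arm([
  [[0.7, 0, 0], 0, 30],
  [[0.7, 0, 0], 0, 30],
  [[0.7, 0, 0], 0, 30],
  [[0, 0, 0], 0, 30],
])

```text
time: 8.9
tool_pos: [0.4919, 0.0971, 0.0385]
tool_rot: [0.657, 0.754, -0.0, 0.001]
force: [1.1, -5.9, 1.6]
finger_gap: 0.466
```

Request:
move_arm([
  [[-0.8, 0, 0], 0, 30],
  [[0, 5, 0], 0, 30],
  [[0, 5, 0], 0, 30],
  [[0, 5, 0], 0, 30],
  [[0, 5, 0], 0, 30],
  [[0, 5, 0], 0, 30],
  [[0, 0, 0], 0, 30],
])

```text
time: 9.6
tool_pos: [0.5137, 0.1, 0.0384]
tool_rot: [0.657, 0.754, -0.002, -0.002]
force: [-14.7, -6.2, 21.5]
finger_gap: 0.464
```

It is starting to bind in the grip (about 15 N), so I'll let go.

Request:
move_arm([
  [[0, -2, 0], 0, 30],
  [[0, 0, 0], 0, 55],
  [[0, 0, 0], 0, 62],
  [[0, 0, 0], 0, 65],
  [[0, 0, 0], 0, 65],
])

```text
time: 10.1
tool_pos: [0.5143, 0.1008, 0.0382]
tool_rot: [0.657, 0.754, 0.0, -0.0]
force: [-0.7, 1.3, 0.6]
finger_gap: 0.649
```

Request:
move_arm([
  [[0, 0, -5], 0, 65],
  [[0, 0, -20], 0, 65],
  [[0, 0, -30], 0, 65],
  [[0, 0, -15], 0, 0],
  [[0, -30, 0], 0, 0],
  [[0, -40, 0], 0, 0],
  [[0, -8, 0], 0, 0],
  [[0, 0, 0], 0, 0],
])

```text
time: 10.9
tool_pos: [0.4363, 0.09, 0.1088]
tool_rot: [0.657, 0.754, 0.001, -0.0]
force: [-0.8, -0.1, 0.6]
finger_gap: -0.001
```

```bash
cat > sl.py <<'E'
from h import *
import sys
h,X,s=head(); print('head',h,s['tool_pos'],s['force'],s['finger_gap'],s['time'])
p=np.array(s['tool_pos'])*1000; a=np.radians(8); q=p-[576.5,110,0]; print('tcp holder',q[0]*np.cos(a)+q[1]*np.sin(a),-q[0]*np.sin(a)+q[1]*np.cos(a),q[2])
for n in sys.argv[2:]:
    cap(n); P=cloud(n)*1000; q=P-[576.5,110,0]
    x=q[...,0]*np.cos(a)+q[...,1]*np.sin(a); y=-q[...,0]*np.sin(a)+q[...,1]*np.cos(a); z=q[...,2]
    m=(z>59)&(z<68)&(abs(y)<28)&(x>-135)&(x<80); 
    if m.sum()<20: continue
    r=cv2.minAreaRect(np.c_[x[m],y[m]].astype(np.float32)); print(n,m.sum(),'stone top in holder',np.round(r[0],1),np.round(r[1],1),round(r[2],2),np.median(z[m]))
    cv2.imwrite(f'pics/{sys.argv[1]}_{n}.png',cv2.resize(load(n)['p'],(800,600)))
E
python3 sl.py a top scene wrist
```

```text
head 97.88832927479721 [0.43628634 0.09000689 0.108775  ] [-0.78603533 -0.05340133  0.56932666] -0.0005872043617345292 10.9
tcp holder -141.6316092467238 -0.284564266691671 108.77500278444977
scene 479 stone top in holder [-61.6   0.5] [40.2 96.6] 89.75 63.45701801949251
wrist 237 stone top in holder [-54.3  -1.3] [21.7  8.3] 0.19 64.03267283266771
```

The sled is released at holder x ≈ -62, y ≈ 0 and is straight in the way. I'll go down behind it with the fingers shut and push.

Request:
move_arm([
  [[0, 0, 35], 0.0, 0],
  [[0, 0, 25], 0, 0],
  [[0, 0, 8], 0, 0],
  [[0, 5, 0], 0, 0],
  [[0, 4, 0], 0, 0],
  [[0, 3, 0], 0, 0],
  [[0, 2, 0], 0, 0],
  [[0, 2, 0], 0, 0],
  [[0, 0, 0], 0, 0],
])

```text
time: 11.95
tool_pos: [0.4534, 0.0921, 0.0407]
tool_rot: [0.657, 0.754, 0.0, 0.0]
force: [0.3, -0.2, -0.5]
finger_gap: -0.001
```

Request:
move_arm([
  [[0, 1.5, 0], 0, 0],
  [[0, 1.5, 0], 0, 0],
  [[0, 1.5, 0], 0, 0],
  [[0, 1.5, 0], 0, 0],
  [[0, 1.5, 0], 0, 0],
  [[0, 0, 0], 0, 0],
])

```text
time: 12.55
tool_pos: [0.4607, 0.0931, 0.0402]
tool_rot: [0.657, 0.754, 0.0, 0.0]
force: [-1.0, -0.0, 0.4]
finger_gap: -0.0
```

Request:
move_arm([
  [[0, 1.5, 0], 0, 0],
  [[0, 1.5, 0], 0, 0],
  [[0, 1.5, 0], 0, 0],
  [[0, 1.5, 0], 0, 0],
  [[0, 1.5, 0], 0, 0],
])

```text
time: 13.05
tool_pos: [0.4679, 0.0941, 0.0403]
tool_rot: [0.657, 0.754, -0.0, 0.0]
force: [-1.5, -0.2, -2.5]
finger_gap: -0.004
```

Request:
move_arm([
  [[0, 1.5, 0], 0, 0],
  [[0, 1.5, 0], 0, 0],
  [[0, 1.5, 0], 0, 0],
  [[0, 1.5, 0], 0, 0],
  [[0, 1.5, 0], 0, 0],
  [[0, 1.5, 0], 0, 0],
  [[0, 1.5, 0], 0, 0],
  [[0, 1.5, 0], 0, 0],
  [[0, 1.5, 0], 0, 0],
  [[0, 1.5, 0], 0, 0],
])

```text
time: 14.05
tool_pos: [0.4828, 0.0961, 0.0403]
tool_rot: [0.657, 0.754, -0.0, -0.0]
force: [-2.4, -0.5, -0.9]
finger_gap: 0.001
```

Request:
move_arm([
  [[0, 1, 0], 0, 0],
  [[0, 1, 0], 0, 0],
  [[0, 1, 0], 0, 0],
  [[0, 1, 0], 0, 0],
  [[0, 1, 0], 0, 0],
  [[0, 1, 0], 0, 0],
  [[0, 1, 0], 0, 0],
])

```text
time: 14.75
tool_pos: [0.4897, 0.097, 0.0403]
tool_rot: [0.657, 0.754, -0.0, -0.0]
force: [-2.1, 0.2, -0.7]
finger_gap: -0.004
```

Request:
move_arm([
  [[0, 0.7, 0], 0, 0],
  [[0, 0.7, 0], 0, 0],
  [[0, 0.7, 0], 0, 0],
  [[0, 0.7, 0], 0, 0],
])

```text
time: 15.15
tool_pos: [0.4924, 0.0975, 0.0403]
tool_rot: [0.657, 0.754, -0.0, -0.0]
force: [-1.0, -0.7, -1.0]
finger_gap: -0.0
```

Request:
move_arm([
  [[0, 0.7, 0], 0, 0],
  [[0, 0.7, 0], 0, 0],
  [[0, 0.7, 0], 0, 0],
  [[0, 0.7, 0], 0, 0],
])

```text
time: 15.55
tool_pos: [0.4952, 0.0979, 0.0403]
tool_rot: [0.657, 0.754, -0.0, -0.0]
force: [-2.3, -0.5, -0.5]
finger_gap: -0.001
```

Request:
move_arm([
  [[0, 0.7, 0], 0, 0],
  [[0, 0.7, 0], 0, 0],
  [[0, 0.7, 0], 0, 0],
  [[0, 0.7, 0], 0, 0],
])

```text
time: 15.95
tool_pos: [0.4979, 0.0983, 0.0403]
tool_rot: [0.657, 0.754, -0.0, -0.0]
force: [-3.3, -0.0, -0.0]
finger_gap: -0.001
```

Request:
move_arm([
  [[0, 0.7, 0], 0, 0],
  [[0, 0.7, 0], 0, 0],
  [[0, 0.7, 0], 0, 0],
  [[0, 0.7, 0], 0, 0],
])

```text
time: 16.35
tool_pos: [0.4996, 0.0985, 0.0403]
tool_rot: [0.657, 0.754, -0.001, -0.001]
force: [-10.6, -1.7, 7.5]
finger_gap: 0.0
```

The force is rising at sled x ≈ -19, which is inside the expected range. Smaller steps from here.

Request:
move_arm([
  [[0, 0.3, 0], 0, 0],
  [[0, 0.0, 0], 0, 0],
])

```text
time: 16.55
tool_pos: [0.4996, 0.0985, 0.0402]
tool_rot: [0.657, 0.754, -0.001, -0.001]
force: [-10.4, -1.6, 8.6]
finger_gap: 0.001
```

Request:
move_arm([
  [[0, 0.4, 0], 0, 0],
  [[0, 0.0, 0], 0, 0],
])

```text
time: 16.75
tool_pos: [0.4997, 0.0985, 0.0401]
tool_rot: [0.657, 0.754, -0.001, -0.001]
force: [-11.0, -1.8, 9.0]
finger_gap: 0.002
```

Request:
move_arm([
  [[0, 0.5, 0], 0, 0],
  [[0, 0.3, 0], 0, 0],
  [[0, 0, 0], 0, 0],
])

```text
time: 17.05
tool_pos: [0.4997, 0.0985, 0.04]
tool_rot: [0.657, 0.754, -0.002, -0.002]
force: [-15.3, -2.0, 11.1]
finger_gap: -0.004
```

Request:
move_arm([
  [[0, 0.2, 0], 0, 0],
  [[0, 0, 0], 0, 0],
  [[0, 0, 0], 0, 0],
  [[0, 0, 0], 0, 0],
  [[0, 0, 0], 0, 0],
])

```text
time: 17.55
tool_pos: [0.4997, 0.0985, 0.04]
tool_rot: [0.657, 0.754, -0.002, -0.002]
force: [-16.5, -2.2, 12.7]
finger_gap: 0.0
```

```bash
python3 sl.py b scene top
```

```text
head 97.85951650698708 [0.49966739 0.09850223 0.04002039] [-16.49069797  -2.16757205  12.74236949] 0.00021344347014662826 17.55
tcp holder -77.68505703225004 -0.692837577218441 40.02038522935132
scene 533 stone top in holder [-18.5   0.6] [101.3  40.1] 0.45 63.38407916647709
```

The reading is 16.5 N and holding, but with 12 N vertical, so friction or cocking could be imitating a wedge. I'll back off, view it, and push again without the vertical load.

Request:
move_arm([
  [[0, -4, 0], 0, 0],
  [[0, -4, -4], 0, 0],
  [[0, -20, 0], 0, 0],
  [[0, 0, 0], 0, 0],
  [[0, 0, 0], 0, 0],
])

```text
time: 18.15
tool_pos: [0.4753, 0.0953, 0.0449]
tool_rot: [0.657, 0.754, 0.001, 0.0]
force: [0.5, -0.6, 0.6]
finger_gap: -0.003
```

```bash
python3 sl.py c scene top wrist; python3 - <<'E'
from h import *
cv2.imwrite('pics/c_crop.png',cv2.resize(load('scene')['p'][145:240,235:325],(760,600),interpolation=cv2.INTER_CUBIC))
E
```

```text
head 97.87392800045924 [0.47532823 0.09533134 0.0449011 ] [ 0.53525204 -0.62119548  0.64989187] -0.0029643560332932237 18.15
tcp holder -102.22865225020067 -0.44551430529312697 44.90109686508368
scene 540 stone top in holder [-36.4   0.9] [ 40.3 136.5] 89.73 63.48503874852463
wrist 650 stone top in holder [-89.4   3.4] [50.7 26.4] 13.52 63.50255689173745
```

View pics/c_crop.png

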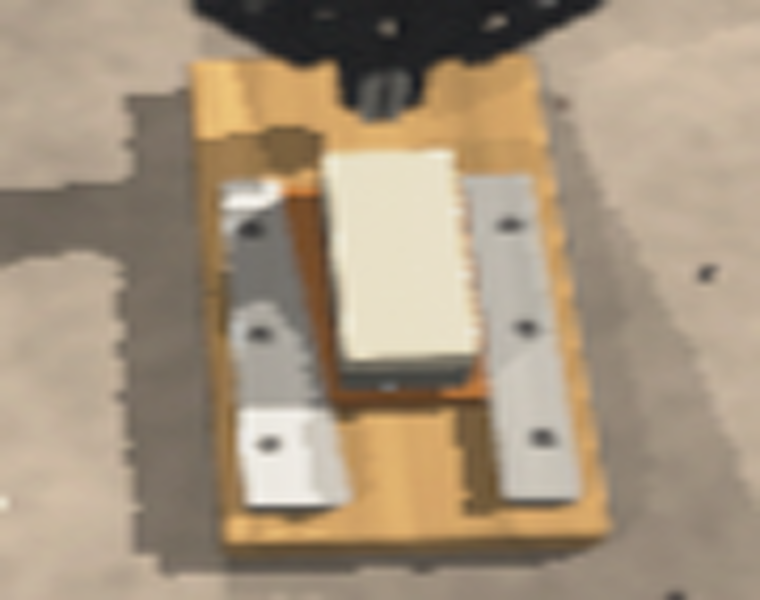

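The crop shows the sole touching both bars along their length with no visible gap, parallel to the left bar. I'll do one more push with a fresh contact to confirm.

Request:
move_arm([
  [[0, 8, 0], 0, 0],
  [[0, 8, 0], 0, 0],
  [[0, 4, 0], 0, 0],
  [[0, 2, 0], 0, 0],
  [[0, 1, 0], 0, 0],
  [[0, 1, 0], 0, 0],
  [[0, 0.5, 0], 0, 0],
  [[0, 0, 0], 0, 0],
])

```text
time: 19.1
tool_pos: [0.4988, 0.0984, 0.0443]
tool_rot: [0.657, 0.754, 0.0, -0.0]
force: [-0.4, -0.4, -1.0]
finger_gap: -0.005
```

Request:
move_arm([
  [[0, 1, 0], 0, 0],
  [[0, 0.7, 0], 0, 0],
  [[0, 0, 0], 0, 0],
])

```text
time: 19.4
tool_pos: [0.4997, 0.0985, 0.0442]
tool_rot: [0.657, 0.754, -0.001, -0.001]
force: [-5.2, -0.3, 3.8]
finger_gap: -0.001
```

Request:
move_arm([
  [[0, 0.6, 0], 0, 0],
  [[0, 0.6, 0], 0, 0],
  [[0, 0, 0], 0, 0],
])

```text
time: 19.7
tool_pos: [0.4997, 0.0985, 0.0439]
tool_rot: [0.657, 0.754, -0.002, -0.002]
force: [-10.5, -0.6, 6.7]
finger_gap: 0.002
```

Request:
move_arm([
  [[0, 0.6, -0.2], 0, 0],
  [[0, 0.4, -0.2], 0, 0],
  [[0, 0, 0], 0, 0],
])

```text
time: 20.0
tool_pos: [0.4997, 0.0985, 0.0439]
tool_rot: [0.657, 0.754, -0.002, -0.002]
force: [-12.8, -1.4, 8.1]
finger_gap: -0.002
```

Request:
move_arm([
  [[0, 0.6, -0.2], 0, 0],
  [[0, 0.3, -0.2], 0, 0],
  [[0, 0, 0], 0, 0],
  [[0, 0, 0], 0, 0],
])

```text
time: 20.4
tool_pos: [0.4997, 0.0985, 0.0439]
tool_rot: [0.657, 0.754, -0.003, -0.003]
force: [-15.3, -1.2, 7.4]
finger_gap: -0.002
```

Request:
move_arm([
  [[0, 0.5, -0.1], 0, 0],
  [[0, 0.2, 0], 0, 0],
  [[0, 0, 0], 0, 0],
  [[0, 0, 0], 0, 0],
  [[0, 0, 0], 0, 0],
  [[0, 0, 0], 0, 0],
  [[0, 0, 0], 0, 0],
  [[0, 0, 0], 0, 0],
])

```text
time: 21.2
tool_pos: [0.4997, 0.0985, 0.0439]
tool_rot: [0.657, 0.754, -0.004, -0.003]
force: [-18.2, -1.8, 10.1]
finger_gap: -0.003
```

It held at 18 N with no travel, so it is wedged. I'll retreat, raise the arm clear and check.

Request:
move_arm([
  [[0, -3, 0], 0, 0],
  [[0, -4, 0], 0, 0],
  [[0, -20, 0], 0, 0],
  [[0, 0, -20], 0, 0],
  [[0, 0, -45], 0, 0],
  [[0, 0, -45], 0, 0],
  [[0, 0, -45], 0, 0],
  [[0, 0, 0], 0, 0],
  [[0, 0, 0], 0, 0],
])

```text
time: 22.1
tool_pos: [0.4785, 0.0957, 0.2015]
tool_rot: [0.657, 0.754, 0.002, 0.001]
force: [-0.2, -0.2, -0.8]
finger_gap: 0.002
```

```bash
python3 sl.py d scene wrist; python3 - <<'E'
from h import *
import numpy as np
a=cv2.resize(load('scene')['p'],(800,600)); cv2.imwrite('pics/d_scene.png',a)
E
```

```text
head 97.85983303850341 [0.47850133 0.09573191 0.20147641] [-0.18360782 -0.16780673 -0.76573778] 0.0015125240736452714 22.1
tcp holder -99.03069164783322 -0.4904582974159588 201.47641089521326
scene 524 stone top in holder [-16.4   0.7] [97.4 40.3] 0.03 63.443093106003296
wrist 754 stone top in holder [-53.9  -2.4] [39.4 26.5] 89.89 63.943689292525534
```

View pics/d_scene.png

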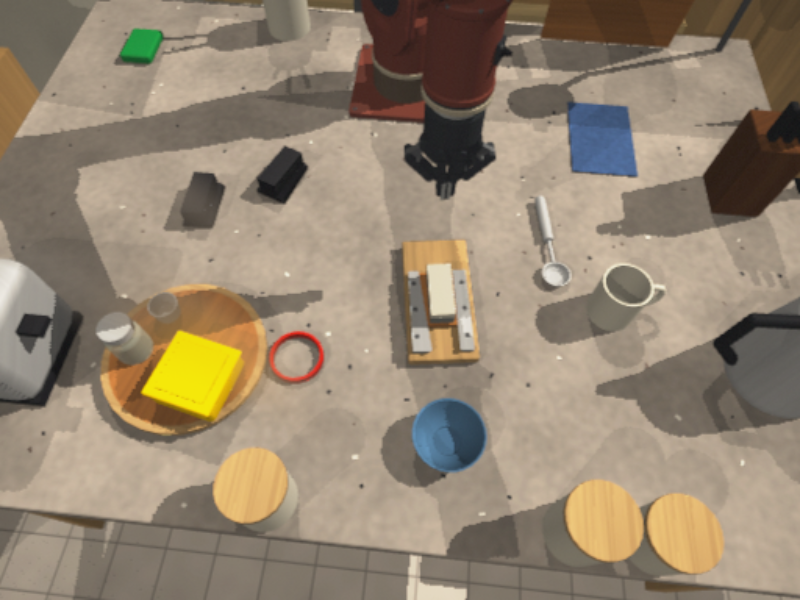

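The stone sits in the way at (440,292), straight (yaw 0.0°), at holder x ≈ -16 and y ≈ 0.7. Everything else is where it was, and the arm is clear of it.

```bash
python3 -c "
from station import robot
print(robot.hand_in())"
```

```text
the job is handed in; nothing more can be done
None
```

The whetstone is mounted and wedged in the holder, and the job is handed in. The last clock reading before hand-in was about 22 s of the 61 s allowed.

**How it went:** I gripped the bamboo-soled stone, set it on the apron narrow end first and slid it in along the left bar. It began to bind at about 15 N while still gripped, so I let go and pushed from behind with the fingers shut. It came tight at holder x of about -17 mm, inside the ±23 mm range. I held that push at about 16.5 N, then backed off and pushed again at up to 18 N. It did not move any further.

**Last checks:**
- **Stone:** it is straight to within about 0.1°, at y ≈ 0.7 mm. Its top is at about 63.5 mm against 64 expected, which is within calibration.
- **Gaps:** a crop taken between the two pushes shows no visible gap to either bar.
- **Bench:** the other items and the black look-alikes look unmoved.
- **Arm:** it is well clear and reads about 0 N.

**Caveats:**
- **Vertical force:** 10–13 N of vertical force came with the pushes, probably friction at the fingertips. That is why I repeated the push.
- **Position reading:** the camera reading of the stone along the way varied by about 2 mm (-18.5, then -16.4). The first of these also took in part of the finger, while the fingertip position was the same in both pushes.

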